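# Open the double-leaf lost-property case

### The job

Open the glazed lost-property case on the filing cabinet so that the found things inside can be handed out. First raise the far leaf, the one with the brass strip that lies over the edge of the other, until it stands at least 60 degrees open; only then raise the near leaf just as far, and leave both standing open.

Things in the scene. Friction and masses are not known exactly. Their poses are not given: they have to be found in the camera images.
- case: fixed wooden box 220 (its x) x 120 (its y) x 60 mm with two level framed clear leaves 12 mm thick on top, meeting at its middle. Origin: centre of its underside; x across both leaves, away from the robot, z up. Hinge lines along y at x = +110 (far leaf) and -110 mm (near), z = 60. To its right a fixed leaflet stand, 310 mm tall, fills world x 0.40-0.61, y -0.25-0.01 m: go round or over.
- far_leaf (a joint): opening angle (rad) of the far leaf, the one with the brass strip: 0 shut and level, 1.45 at its stop; it opens upward and away from the robot. A ball catch holds it shut and lets go at about 14 N of upward pull at the handle; then about 3 N moves it and it stays wherever it is left.
- near_leaf (a joint): opening angle (rad) of the near, plain leaf: 0 shut and level, 1.45 at its stop; it opens upward and towards the robot. It has no catch, but the brass strip of the far leaf overlaps its free edge by 12 mm and keeps it down. About 3 N moves it; it stays wherever it is left.
- far_leaf_handle (a point): middle of the far leaf's handle, a level round steel bar 10 mm thick and 64 mm long on a post at each end (46 mm clear between them), bar axis 38 mm above the leaf. Axes turn with the leaf: y along the bar; x and z as the case's when shut. The hinge line is parallel to the bar, 66 mm along +x and 50 mm along -z from here. With both leaves shut the two bars are 88 mm apart.
- near_leaf_handle (a point): middle of the near leaf's handle, an equal bar, axis 38 mm above that leaf. Axes turn with the leaf: y along the bar; x and z as the case's when shut. The hinge line is parallel to the bar, 66 mm along -x and 50 mm along -z from here.

How it is judged:
On the way:
1. the far leaf (brass strip) is open at least 50 degrees while the near leaf is still shut (value of joint far_leaf above 0.87 rad and value of joint near_leaf below 0.12 rad), for 0.2 s.
At the end, for the whole second after the job is handed in: Both leaves stand open at 50 degrees (0.87 rad) or more, at rest; the far leaf was opened that far while the near leaf was still shut (under 7 degrees) (value of joint each of far_leaf, near_leaf above 0.87 rad and velocity of joint far_leaf between -0.05 and 0.05 rad/s and velocity of joint near_leaf between -0.05 and 0.05 rad/s); the robot touches nothing.
It also fails if it takes over 54 s, if anything falls off the work surface, if the arm or the gripper's body presses on something with over 40 N, if the wrist force passes 120 N, or if a joint passes its speed limit or range.

### The arm

A 6-joint arm with a two-finger parallel gripper is mounted at the origin on a cart in front of the work surface, level with it; the furniture and walls round the work are solid. World frame = base frame: x ahead of the robot, y to its left, z up, the work surface at z = 0. Lengths are in m, angles in rad, forces in N, time in s.
With the tool pointing down it reaches from about 0.325 to 0.9 m from the base axis. Payload 3.5 kg.
Tool frame: the origin (TCP) lies midway between the tips of the shut fingers; the grasp point (between the pads) lies 19 mm behind it; z points along the fingers, y is the line along which they close (so a half turn about z gives the same grasp; the last joint's range is limited). The gripper opens to 85 mm and grips with 20 to 120 N. Pads are 22 mm wide; open, the fingers measure 114 mm over their backs; the gripper's body (76 mm by 85 mm) begins 54 mm behind the grasp point. The pads swing forward as they close: fully open they stand 13 mm farther back than shut.
Start: joints at [1.005, 0.276, -0.026, 1.268, 0, 1.467], TCP at [0.279, 0.559, 0.231] pointing down, gripper open.
Joint ranges: [-3.12, 3.12], [-0.85, 1.88], [-1.08, 1.24], [-1.95, 2.15], [-1.57, 1.53], [-3.14, 3.14]. Speed limits (rad/s): [2.57, 2.57, 3.14, 3.14, 3.14, 3.14].

### API

Orientations are given as a unit quaternion [w, x, y, z].
In Python, from rig import bot gives the robot as it stands. The module is installed in compiled form; this text tells all that it offers.
- The arm moves only by the shell command python3 -m inch 'ROWS' [OPENING] [FORCE]. ROWS is JSON, a list of rows, each an object of numbers: "x", "y", "z": the shift along the world's x, y, z in mm; "wx", "wy", "wz": the turn, a rotation vector about the world's x, y, z in units of 6 degrees (1.0 is 6 degrees). A call has 1 to 20 rows; each row shifts and turns the commanded pose from where the row before left it; what a row does not reach is not made up. A row lasts 1/12 s, in which the tool goes at most 41.7 mm and 7.16 degrees, less where a joint would pass 70% of its speed; a pose out of reach is approached as far as the arm can. A call is refused whole if a number of a shift passes 41.7 or a number of a turn 1, either way. A call with a gripper value outside its range is refused whole. OPENING is the opening, from 0 (shut) to 1 (fully open), set as the call begins (- or left out, the last holds). The fingers move at their own pace and stop on an object; FORCE is the grip in N (left out, the last holds). Time passes only in rows, so rows that do not move let the fingers close. It gives the time, the measured TCP pose, the force, the opening and the grip force at its end, in the units of the state.
- bot.read_state(): the state, without advancing time (a new reading comes with each control period).
- bot.read_camera(name): name is "side" or "top" or "wrist"; returns a dict with "img" (400x640x3 uint8, red, green, blue), "range_z" (400x640 float32, m along the optical axis (not along the pixel's ray), 0 where there is no reading), "fx", "fy", "cx", "cy" (pixels), "dist" ([k1, k2, p1, p2, k3] as OpenCV has them; the pictures are not rectified), "cam_to_world" (4x4, takes a point from camera to world coordinates). Camera axes: x right, y down, z forward; pixel columns grow to the right and rows downward; lengths in m; the calibration is good to about 2 mm. A picture is of the moment at which its call begins.
- bot.job_done(): hands the job in; it is judged then, once.
The state is a dict: "time_s": time; "joint_positions": joint angles; "joint_velocities": joint speeds; "tau": joint torques, N m; "tool_pos": TCP position; "tcp_rot": TCP orientation; "wrist_force": force on the tool from outside, world axes, zero at the start; "moment": the same for the moment, N m; "gripper_width": finger opening in m; "gripper_force": force on a finger pad.
Only numpy, scipy, OpenCV 4.12 (cv2) and the standard library are available. Lean on these libraries where they do the work, as an engineer would, in place of code of your own. Each camera call takes 0.05 s, during which the arm holds its last target. There are 200 camera calls.

## Working session

There is one attempt and no reset: what is moved stays moved. The work goes in short steps, Python scripts to look and compute and a shell command to move; the robot and the scene stay as the last step left them, time stands still between calls to the robot, and variables do not carry over. Pictures are saved under pics/ and viewed, at most 10 in all, crops included, and the job is handed in when it is done.

```bash
mkdir -p pics
python3 - <<'E'
from rig import bot
import cv2,pickle,numpy as np
s=bot.read_state();print(s)
for n in("side","top"):
    d=bot.read_camera(n);pickle.dump(d,open(n+".pkl","wb"));cv2.imwrite(f"pics/{n}0.png",d["img"][:,:,::-1]);print(n,d["cam_to_world"].round(3).tolist(),d["fx"])
E
```

```text
{'time_s': 0.0, 'joint_positions': array([ 1.00461010e+00,  2.77134209e-01, -2.79097324e-02,  1.26796433e+00,
        5.84729554e-07,  1.46739908e+00]), 'joint_velocities': array([-0.0006364 ,  0.00045868,  0.00017739, -0.00122732, -0.00086276,
        0.00025175]), 'tau': array([-5.66499548e-04, -4.45510089e+01,  2.95200813e+01,  1.63356256e-02,
       -1.96452233e-04, -4.45809448e-06]), 'tool_pos': array([0.27861619, 0.55859328, 0.23014533]), 'tcp_rot': array([-3.63668524e-04,  2.29334930e-01,  9.73346941e-01, -1.04447225e-03]), 'wrist_force': array([-0.32419684,  0.14722402, -0.10764531]), 'moment': array([0.04844692, 0.04599925, 0.00815542]), 'gripper_force': 0.0, 'gripper_width': 0.08560655120059067}
side [[0.888, -0.182, 0.422, 0.218], [-0.46, -0.343, 0.819, -0.495], [-0.005, -0.922, -0.388, 0.439], [0.0, 0.0, 0.0, 1.0]] 519.0410460007945
top [[0.021, -0.979, 0.205, 0.395], [-1.0, -0.021, 0.002, 0.192], [0.003, -0.205, -0.979, 0.929], [0.0, 0.0, 0.0, 1.0]] 436.2080382687504
```

View pics/top0.png

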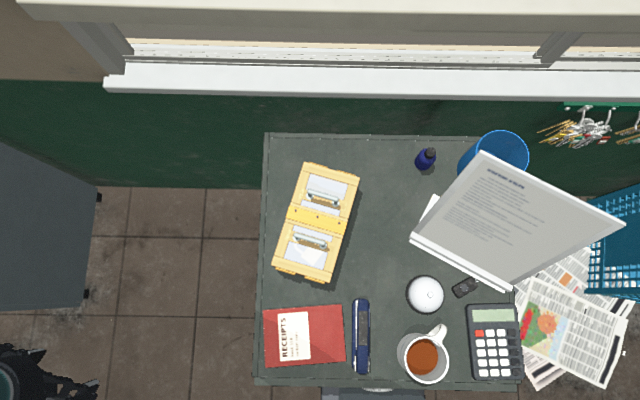

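View pics/side0.png

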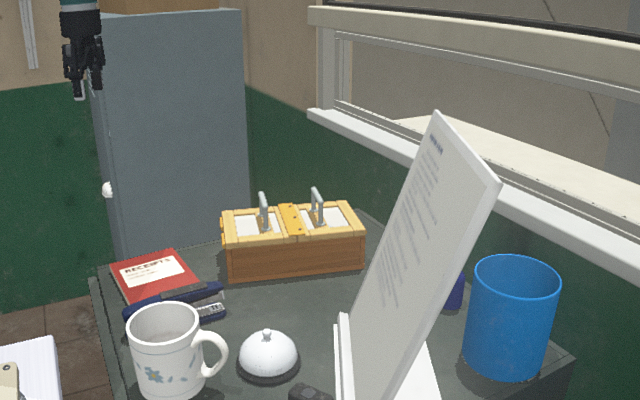

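The top view shows the case with corners near (305,163), (361,176), (328,283) and (272,270). The brass strip runs along row 217, with handle bars near (326,188) for the far leaf and (311,241) for the near one. The side view confirms two upright bar handles. Next I'll fit the case with the depth data.

```bash
cat > h.py <<'E'
import numpy as np,cv2
def cloud(d):
    h,w=d["range_z"].shape
    u,v=np.meshgrid(np.arange(w),np.arange(h))
    K=np.array([[d["fx"],0,d["cx"]],[0,d["fy"],d["cy"]],[0,0,1]])
    p=cv2.undistortPoints(np.stack([u,v],-1).reshape(-1,1,2).astype(np.float64),K,np.array(d["dist"])).reshape(h,w,2)
    z=d["range_z"][...,None]
    P=np.concatenate([p*z,z],-1)
    T=d["cam_to_world"];P=P@T[:3,:3].T+T[:3,3]
    P[d["range_z"]==0]=np.nan
    return P
E
python3 - <<'E'
import pickle,numpy as np,cv2
from h import cloud
for n,(a,b,c,e) in dict(top=(150,295,262,370),side=(180,290,210,375)).items():
    d=pickle.load(open(n+".pkl","rb"));P=cloud(d)[a:b,c:e].reshape(-1,3)
    P=P[~np.isnan(P[:,0])]
    print(n,np.histogram(P[:,2],bins=np.arange(-.01,.14,.01)))
    q=P[(P[:,2]>.066)&(P[:,2]<.08)]
    r=cv2.minAreaRect((q[:,:2]*1000).astype(np.float32));print("top rect",r,np.median(q[:,2]))
    k=P[(P[:,2]>.1)&(P[:,2]<.125)]
    if len(k)<4: continue
    _,lab,cen=cv2.kmeans(k.astype(np.float32),2,None,(3,50,1e-6),5,0)
    for i in (0,1):
        g=k[lab.ravel()==i];rr=cv2.minAreaRect((g[:,:2]*1000).astype(np.float32));print(len(g),cen[i],g[:,2].max(),rr)
E
```

```text
top (array([4836, 3952,    3,    2,    1,    3,    5, 2335, 4059,   13,   13,
         17,  326,    1,    0]), array([-0.01,  0.  ,  0.01,  0.02,  0.03,  0.04,  0.05,  0.06,  0.07,
        0.08,  0.09,  0.1 ,  0.11,  0.12,  0.13,  0.14]))
top rect ((535.8302001953125, 200.9847412109375), (120.4090576171875, 229.22145080566406), 74.79683685302734) 0.07144017593319474
174 [0.49424094 0.2121422  0.11384461] 0.1177619325604532 ((494.6519775390625, 212.23672485351562), (62.65666961669922, 10.859062194824219), 73.58175659179688)
170 [0.5786479  0.18876575 0.11346062] 0.12028157142787799 ((579.5499877929688, 188.90078735351562), (62.49334716796875, 10.857904434204102), 74.78492736816406)
side (array([ 672, 3428,  832,  835,  803,  861,  834, 1936, 3259,  164,  186,
        137,  238,    0,    0]), array([-0.01,  0.  ,  0.01,  0.02,  0.03,  0.04,  0.05,  0.06,  0.07,
        0.08,  0.09,  0.1 ,  0.11,  0.12,  0.13,  0.14]))
top rect ((512.4056396484375, 119.57088470458984), (294.0777282714844, 222.55377197265625), 74.8163070678711) 0.07289912408452107
302 [0.5331406  0.1921287  0.11229718] 0.11740348076370605 ((535.3817138671875, 200.2421875), (62.36563491821289, 97.48853302001953), 74.86475372314453)
73 [ 0.54144335 -0.03216451  0.10477552] 0.11257906955251212 ((538.735595703125, -35.31131362915039), (51.22703170776367, 3.4224705696105957), 57.146915435791016)
```

Run:
```python
import pickle,numpy as np
from scipy.spatial.transform import Rotation as R
from h import cloud
d=pickle.load(open("top.pkl","rb"));P=cloud(d)
for v,u in [(20,330),(55,330),(85,330),(100,330),(120,330),(140,330),(200,90),(300,90),(150,20),(170,290)]:print(v,u,P[v,u].round(3))
c=np.radians(-15.1);ex=np.array([np.cos(c),np.sin(c),0]);ey=np.array([-ex[1],ex[0],0])
q=np.array([-3.6e-4,.2293,.97335,-.00104]);cur=R.from_quat(np.roll(q,-1))
print(cur.as_matrix().round(3))
for s in(1,-1):
    T=R.from_matrix(np.stack([np.cross(s*ex,[0,0,-1]),s*ex,[0,0,-1]],1));print(s,((T*cur.inv()).as_rotvec()/np.radians(6)).round(2))
```

```text
20 330 [0.779 0.185 0.365]
55 330 [0.842 0.181 0.164]
85 330 [0.791 0.179 0.142]
100 330 [0.799 0.177 0.058]
120 330 [ 0.799  0.175 -0.054]
140 330 [ 0.73   0.175 -0.   ]
200 90 [ 0.719  1.06  -0.69 ]
300 90 [ 0.351  1.064 -0.794]
150 20 [ 0.799  1.101 -0.345]
170 290 [0.658 0.262 0.001]
[[-0.895  0.446 -0.001]
 [ 0.446  0.895 -0.002]
 [ 0.    -0.002 -1.   ]]
1 [ 1.00e-02 -2.00e-02 -1.31e+01]
-1 [2.00e-02 1.00e-02 1.69e+01]
```

```bash
python3 -m inch '[{"x":20,"y":-25,"wz":-0.9},{"x":20,"y":-25,"wz":-0.9},{"x":20,"y":-25,"wz":-0.9},{"x":20,"y":-25,"wz":-0.9},{"x":20,"y":-25,"wz":-0.9},{"x":20,"y":-25,"wz":-0.9},{"x":20,"y":-25,"wz":-0.9},{"x":20,"y":-25,"wz":-0.9},{"x":20,"y":-25,"wz":-0.9},{"x":20,"y":-25,"wz":-0.9},{"x":20,"y":-25,"wz":-0.9},{"x":20,"y":-25,"wz":-0.9},{"x":20,"y":-25,"wz":-0.9},{"x":20,"y":-25,"wz":-0.9},{"x":20,"y":-20,"wz":-0.5},{},{}]' 0.6 60
python3 - <<'E'
from rig import bot
import cv2,pickle,numpy as np
from h import cloud
s=bot.read_state();print(s["tool_pos"],s["tcp_rot"],s["joint_positions"])
d=bot.read_camera("wrist");cv2.imwrite("pics/w1.png",d["img"][:,:,::-1]);P=cloud(d).reshape(-1,3)
P=P[(P[:,2]>.1)&(P[:,2]<.125)];c=np.radians(-15.1);ex=np.array([np.cos(c),np.sin(c)])
k=P
if len(k)>20:
    _,lab,cen=cv2.kmeans(k.astype(np.float32),2,None,(3,50,1e-6),5,0)
    for i in (0,1):
        g=k[lab.ravel()==i];print(len(g),cen[i],g[:,2].max(),cv2.minAreaRect((g[:,:2]*1000).astype(np.float32)))
E
```

```text
[0.27868553 0.55865349 0.23026614] [-3.19912614e-04  2.29361670e-01  9.73340751e-01 -9.51111533e-04] [ 1.00457786e+00  2.77083445e-01 -2.77201969e-02  1.26799952e+00
 -2.07264079e-05  1.46742176e+00]schema error: expected keys x, y, z, wx, wy, wz
```

View pics/w1.png

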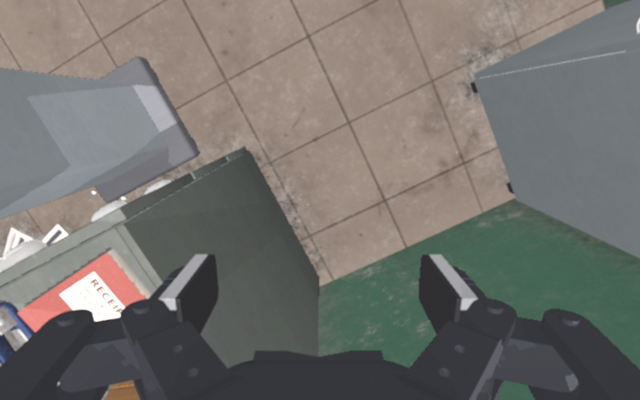

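The call was refused because every row needs all six keys, so nothing moved. The picture only shows the start pose, with the cabinet edge and the fingers at (190,290) and (450,290). I'll retype the rows in full.

```bash
python3 -m inch '[{"x":20,"y":-25,"z":0,"wx":0,"wy":0,"wz":-0.9},{"x":20,"y":-25,"z":0,"wx":0,"wy":0,"wz":-0.9},{"x":20,"y":-25,"z":0,"wx":0,"wy":0,"wz":-0.9},{"x":20,"y":-25,"z":0,"wx":0,"wy":0,"wz":-0.9},{"x":20,"y":-25,"z":0,"wx":0,"wy":0,"wz":-0.9},{"x":20,"y":-25,"z":0,"wx":0,"wy":0,"wz":-0.9},{"x":20,"y":-25,"z":0,"wx":0,"wy":0,"wz":-0.9},{"x":20,"y":-25,"z":0,"wx":0,"wy":0,"wz":-0.9},{"x":20,"y":-25,"z":0,"wx":0,"wy":0,"wz":-0.9},{"x":20,"y":-25,"z":0,"wx":0,"wy":0,"wz":-0.9},{"x":20,"y":-25,"z":0,"wx":0,"wy":0,"wz":-0.9},{"x":20,"y":-25,"z":0,"wx":0,"wy":0,"wz":-0.9},{"x":20,"y":-25,"z":0,"wx":0,"wy":0,"wz":-0.9},{"x":20,"y":-25,"z":0,"wx":0,"wy":0,"wz":-0.9},{"x":20,"y":-20,"z":0,"wx":0,"wy":0,"wz":-0.5},{"x":0,"y":0,"z":0,"wx":0,"wy":0,"wz":0},{"x":0,"y":0,"z":0,"wx":0,"wy":0,"wz":0}]' 0.6 60
cat > look.py <<'E'
import sys
from rig import bot
import cv2,numpy as np
from scipy.spatial.transform import Rotation as R
from h import cloud
s=bot.read_state();print(s["time_s"],s["tool_pos"].round(4),s["joint_positions"].round(2),s["wrist_force"].round(1))
print(R.from_quat(np.roll(s["tcp_rot"],-1)).as_matrix().round(3).tolist())
d=bot.read_camera("wrist");cv2.imwrite(f"pics/{sys.argv[1]}.png",d["img"][:,:,::-1]);P=cloud(d).reshape(-1,3)
k=P[(P[:,2]>.105)&(P[:,2]<.122)&(abs(P[:,0]-.535)<.12)&(abs(P[:,1]-.2)<.08)]
if len(k)>20:
    _,lab,cen=cv2.kmeans(k.astype(np.float32),2,None,(3,50,1e-6),5,0)
    for i in (0,1):
        g=k[lab.ravel()==i];print(len(g),cen[i],g[:,2].max(),cv2.minAreaRect((g[:,:2]*1000).astype(np.float32)))
E
python3 look.py w2
```

```text
time_s: 1.57
tool_pos: [0.5796, 0.1881, 0.2307]
tcp_rot: [-0.0, 0.795, 0.607, -0.0]
wrist_force: [-0.8, 0.3, -0.1]
gripper_width: 0.0513
gripper_force: 0.0
1.5667 [0.5796 0.1881 0.2307] [ 0.21  0.25 -0.06  1.26  0.    2.04] [-0.8  0.3 -0.1]
[[0.263, 0.965, -0.001], [0.965, -0.263, 0.0], [-0.0, -0.001, -1.0]]
1001 [0.49708262 0.21543194 0.11427508] 0.11741309627116037 ((495.70623779296875, 214.27928161621094), (63.22282028198242, 10.353198051452637), 74.49122619628906)
930 [0.58043706 0.19232418 0.11458985] 0.11734118365572171 ((580.1975708007812, 190.6566925048828), (63.33267593383789, 9.466042518615723), 74.46592712402344)
```

View pics/w2.png

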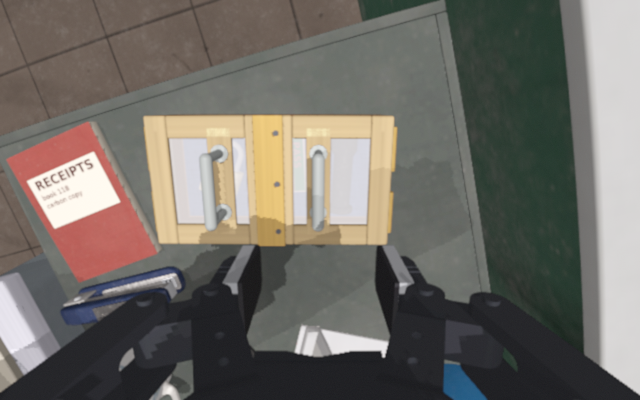

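The wrist view shows the far bar at (318,188), centred between the fingers (midpoint about 317), and the brass strip at (270,180). Both bar fits agree with the top camera to about 2 mm. I'll go down and grip.

```bash
python3 -m inch '[{"x":0,"y":1,"z":-28,"wx":0,"wy":0,"wz":0},{"x":0,"y":0,"z":-28,"wx":0,"wy":0,"wz":0},{"x":0,"y":0,"z":-28,"wx":0,"wy":0,"wz":0},{"x":0,"y":0,"z":-20,"wx":0,"wy":0,"wz":0},{"x":0,"y":0,"z":-18,"wx":0,"wy":0,"wz":0},{"x":0,"y":0,"z":-16,"wx":0,"wy":0,"wz":0},{"x":0,"y":0,"z":0,"wx":0,"wy":0,"wz":0},{"x":0,"y":0,"z":0,"wx":0,"wy":0,"wz":0}]'
python3 -m inch '[{"x":0,"y":0,"z":0,"wx":0,"wy":0,"wz":0},{"x":0,"y":0,"z":0,"wx":0,"wy":0,"wz":0},{"x":0,"y":0,"z":0,"wx":0,"wy":0,"wz":0},{"x":0,"y":0,"z":0,"wx":0,"wy":0,"wz":0},{"x":0,"y":0,"z":0,"wx":0,"wy":0,"wz":0},{"x":0,"y":0,"z":0,"wx":0,"wy":0,"wz":0},{"x":0,"y":0,"z":0,"wx":0,"wy":0,"wz":0},{"x":0,"y":0,"z":0,"wx":0,"wy":0,"wz":0},{"x":0,"y":0,"z":0,"wx":0,"wy":0,"wz":0},{"x":0,"y":0,"z":0,"wx":0,"wy":0,"wz":0}]' 0 60
python3 - <<'E'
import numpy as np
c=np.radians(-15.1)
for s,n in((1,'far'),(-1,'near')):
    t=np.radians(np.arange(0,73,4))
    dx=-66*np.cos(t)+50*np.sin(t)+66; dz=66*np.sin(t)+50*np.cos(t)-50
    d=np.stack([s*dx*np.cos(c),s*dx*np.sin(c),dz],1);print(n,np.diff(d,axis=0).round(1).tolist())
E
```

```text
time_s: 2.28
tool_pos: [0.5771, 0.191, 0.0924]
tcp_rot: [-0.001, 0.793, 0.609, -0.001]
wrist_force: [-0.3, -0.4, 0.8]
gripper_width: 0.0514
gripper_force: 0.0
time_s: 3.12
tool_pos: [0.5803, 0.1906, 0.0949]
tcp_rot: [0.0, 0.794, 0.608, 0.001]
wrist_force: [-0.4, -0.2, 5.1]
gripper_width: 0.0082
gripper_force: 58.9
far [[3.5, -1.0, 4.5], [3.8, -1.0, 4.2], [4.1, -1.1, 3.9], [4.3, -1.2, 3.6], [4.6, -1.2, 3.3], [4.8, -1.3, 3.0], [5.0, -1.3, 2.6], [5.1, -1.4, 2.2], [5.3, -1.4, 1.9], [5.4, -1.5, 1.5], [5.5, -1.5, 1.1], [5.5, -1.5, 0.7], [5.6, -1.5, 0.3], [5.6, -1.5, -0.1], [5.6, -1.5, -0.5], [5.5, -1.5, -0.9], [5.4, -1.5, -1.3], [5.3, -1.4, -1.7]]
near [[-3.5, 1.0, 4.5], [-3.8, 1.0, 4.2], [-4.1, 1.1, 3.9], [-4.3, 1.2, 3.6], [-4.6, 1.2, 3.3], [-4.8, 1.3, 3.0], [-5.0, 1.3, 2.6], [-5.1, 1.4, 2.2], [-5.3, 1.4, 1.9], [-5.4, 1.5, 1.5], [-5.5, 1.5, 1.1], [-5.5, 1.5, 0.7], [-5.6, 1.5, 0.3], [-5.6, 1.5, -0.1], [-5.6, 1.5, -0.5], [-5.5, 1.5, -0.9], [-5.4, 1.5, -1.3], [-5.3, 1.4, -1.7]]
```

```bash
python3 -m inch '[{"x":1.7,"y":-0.5,"z":2.3,"wx":0,"wy":0,"wz":0},{"x":1.8,"y":-0.5,"z":2.2,"wx":0,"wy":0,"wz":0},{"x":1.9,"y":-0.5,"z":2.1,"wx":0,"wy":0,"wz":0},{"x":1.9,"y":-0.5,"z":2.1,"wx":0,"wy":0,"wz":0},{"x":2,"y":-0.5,"z":2,"wx":0,"wy":0,"wz":0},{"x":2.1,"y":-0.6,"z":1.9,"wx":0,"wy":0,"wz":0},{"x":2.1,"y":-0.6,"z":1.8,"wx":0,"wy":0,"wz":0},{"x":2.2,"y":-0.6,"z":1.8,"wx":0,"wy":0,"wz":0},{"x":0,"y":0,"z":0,"wx":0,"wy":0,"wz":0}]'
python3 - <<'E'
from rig import bot
import cv2
d=bot.read_camera("side");cv2.imwrite("pics/s3.png",cv2.resize(d["img"][150:320,180:420,::-1],None,fx=2.5,fy=2.5))
E
```

```text
time_s: 3.87
tool_pos: [0.5907, 0.1875, 0.1074]
tcp_rot: [-0.004, 0.794, 0.608, -0.003]
wrist_force: [-4.7, 6.2, -3.0]
gripper_width: 0.0076
gripper_force: 59.3
```

View pics/s3.png

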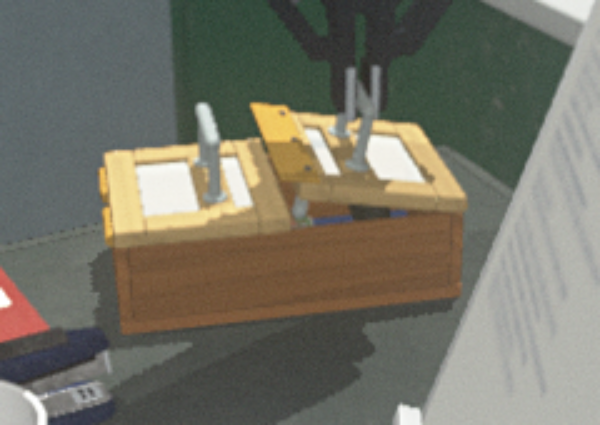

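The far leaf is off its catch and standing at about 15°, and the near leaf is still shut. I'll carry on along the arc.

```bash
python3 -m inch '[{"x":4.6,"y":-1.2,"z":3.3,"wx":0,"wy":0,"wz":0},{"x":4.8,"y":-1.3,"z":3,"wx":0,"wy":0,"wz":0},{"x":5,"y":-1.3,"z":2.6,"wx":0,"wy":0,"wz":0},{"x":5.1,"y":-1.4,"z":2.2,"wx":0,"wy":0,"wz":0},{"x":5.3,"y":-1.4,"z":1.9,"wx":0,"wy":0,"wz":0},{"x":5.4,"y":-1.5,"z":1.5,"wx":0,"wy":0,"wz":0},{"x":5.5,"y":-1.5,"z":1.1,"wx":0,"wy":0,"wz":0},{"x":0,"y":0,"z":0,"wx":0,"wy":0,"wz":0}]'
python3 -m inch '[{"x":5.5,"y":-1.5,"z":0.7,"wx":0,"wy":0,"wz":0},{"x":5.6,"y":-1.5,"z":0.3,"wx":0,"wy":0,"wz":0},{"x":5.6,"y":-1.5,"z":-0.1,"wx":0,"wy":0,"wz":0},{"x":5.6,"y":-1.5,"z":-0.5,"wx":0,"wy":0,"wz":0},{"x":5.5,"y":-1.5,"z":-0.9,"wx":0,"wy":0,"wz":0},{"x":5.4,"y":-1.5,"z":-1.3,"wx":0,"wy":0,"wz":0},{"x":5.3,"y":-1.4,"z":-1.7,"wx":0,"wy":0,"wz":0},{"x":0,"y":0,"z":0,"wx":0,"wy":0,"wz":0},{"x":0,"y":0,"z":0,"wx":0,"wy":0,"wz":0}]'
python3 - <<'E'
from rig import bot
import cv2
d=bot.read_camera("side");cv2.imwrite("pics/s4.png",cv2.resize(d["img"][120:320,180:420,::-1],None,fx=2.5,fy=2.5))
E
```

```text
time_s: 4.58
tool_pos: [0.6297, 0.1769, 0.1272]
tcp_rot: [-0.001, 0.794, 0.608, -0.0]
wrist_force: [-4.4, 1.9, 10.4]
gripper_width: 0.0079
gripper_force: 61.2
time_s: 5.33
tool_pos: [0.6691, 0.166, 0.1224]
tcp_rot: [-0.0, 0.794, 0.608, 0.0]
wrist_force: [-0.9, 1.8, 5.6]
gripper_width: 0.0075
gripper_force: 63.5
```

View pics/s4.png

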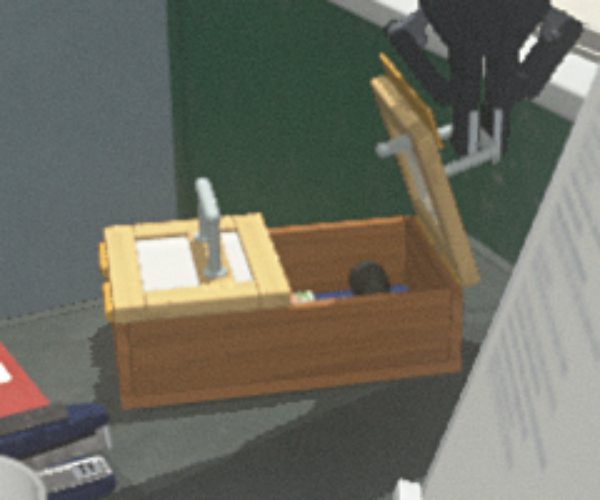

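The far leaf stands at about 70° and the near leaf is still shut. I'll release, rise, and go over to the near bar.

```bash
python3 -m inch '[{"x":0,"y":0,"z":0,"wx":0,"wy":0,"wz":0},{"x":0,"y":0,"z":0,"wx":0,"wy":0,"wz":0},{"x":0,"y":0,"z":0,"wx":0,"wy":0,"wz":0},{"x":0,"y":0,"z":0,"wx":0,"wy":0,"wz":0},{"x":0,"y":0,"z":10,"wx":0,"wy":0,"wz":0},{"x":0,"y":0,"z":20,"wx":0,"wy":0,"wz":0},{"x":0,"y":0,"z":30,"wx":0,"wy":0,"wz":0},{"x":0,"y":0,"z":30,"wx":0,"wy":0,"wz":0},{"x":0,"y":0,"z":30,"wx":0,"wy":0,"wz":0},{"x":0,"y":0,"z":20,"wx":0,"wy":0,"wz":0}]' 0.25
python3 -m inch '[{"x":-29,"y":8,"z":0,"wx":0,"wy":0,"wz":0},{"x":-29,"y":8,"z":0,"wx":0,"wy":0,"wz":0},{"x":-29,"y":8,"z":0,"wx":0,"wy":0,"wz":0},{"x":-29,"y":8,"z":0,"wx":0,"wy":0,"wz":0},{"x":-29,"y":8,"z":0,"wx":0,"wy":0,"wz":0},{"x":-29,"y":8,"z":0,"wx":0,"wy":0,"wz":0},{"x":0,"y":0,"z":0,"wx":0,"wy":0,"wz":0},{"x":0,"y":0,"z":0,"wx":0,"wy":0,"wz":0}]' 0.6
python3 look.py w5
```

```text
time_s: 6.22
tool_pos: [0.67, 0.166, 0.266]
tcp_rot: [0.001, 0.794, 0.608, 0.002]
wrist_force: [0.2, 0.1, 1.6]
gripper_width: 0.0215
gripper_force: 0.0
time_s: 6.88
tool_pos: [0.4938, 0.2143, 0.2625]
tcp_rot: [0.0, 0.793, 0.609, 0.0]
wrist_force: [0.5, -0.1, 0.9]
gripper_width: 0.0514
gripper_force: 0.0
6.8833 [0.4938 0.2143 0.2625] [ 0.29  0.11 -0.17  1.3  -0.    2.12] [ 0.5 -0.1  0.9]
[[0.259, 0.966, 0.001], [0.966, -0.259, -0.0], [0.0, 0.001, -1.0]]
762 [0.4954753  0.2156821  0.11457309] 0.11772797912384447 ((495.4147644042969, 214.31637573242188), (62.416168212890625, 9.659147262573242), 74.79193115234375)
289 [0.6302989  0.17756131 0.11209407] 0.12192046370202059 ((629.7142333984375, 177.7513427734375), (117.41879272460938, 10.454018592834473), 74.7657241821289)
```

View pics/w5.png

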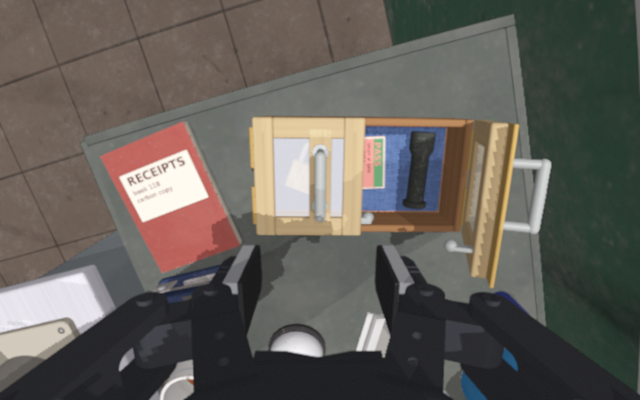

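The far leaf stays open, with its bar at (542,195). The near bar at (320,183) lies between the fingers, and the fit puts it 1 to 2 mm from the TCP. I'll go down and grip it.

```bash
python3 -m inch '[{"x":1,"y":0,"z":-30,"wx":0,"wy":0,"wz":0},{"x":0,"y":0,"z":-30,"wx":0,"wy":0,"wz":0},{"x":0,"y":0,"z":-30,"wx":0,"wy":0,"wz":0},{"x":0,"y":0,"z":-30,"wx":0,"wy":0,"wz":0},{"x":0,"y":0,"z":-20,"wx":0,"wy":0,"wz":0},{"x":0,"y":0,"z":-16,"wx":0,"wy":0,"wz":0},{"x":0,"y":0,"z":-12,"wx":0,"wy":0,"wz":0},{"x":0,"y":0,"z":0,"wx":0,"wy":0,"wz":0},{"x":0,"y":0,"z":0,"wx":0,"wy":0,"wz":0}]'
python3 -m inch '[{"x":0,"y":0,"z":0,"wx":0,"wy":0,"wz":0},{"x":0,"y":0,"z":0,"wx":0,"wy":0,"wz":0},{"x":0,"y":0,"z":0,"wx":0,"wy":0,"wz":0},{"x":0,"y":0,"z":0,"wx":0,"wy":0,"wz":0},{"x":0,"y":0,"z":0,"wx":0,"wy":0,"wz":0},{"x":0,"y":0,"z":0,"wx":0,"wy":0,"wz":0},{"x":0,"y":0,"z":0,"wx":0,"wy":0,"wz":0},{"x":0,"y":0,"z":0,"wx":0,"wy":0,"wz":0},{"x":0,"y":0,"z":0,"wx":0,"wy":0,"wz":0},{"x":0,"y":0,"z":0,"wx":0,"wy":0,"wz":0}]' 0 60
```

```text
time_s: 7.68
tool_pos: [0.4967, 0.2135, 0.0931]
tcp_rot: [-0.0, 0.794, 0.608, -0.001]
wrist_force: [0.5, -0.7, 0.5]
gripper_width: 0.0509
gripper_force: 0.0
time_s: 8.52
tool_pos: [0.4957, 0.2146, 0.0949]
tcp_rot: [-0.001, 0.794, 0.608, 0.0]
wrist_force: [-2.8, 1.4, 5.6]
gripper_width: 0.008
gripper_force: 58.6
```

```bash
python3 -m inch '[{"x":-3.5,"y":1,"z":4.5,"wx":0,"wy":0,"wz":0},{"x":-3.8,"y":1,"z":4.2,"wx":0,"wy":0,"wz":0},{"x":-4.1,"y":1.1,"z":3.9,"wx":0,"wy":0,"wz":0},{"x":-4.3,"y":1.2,"z":3.6,"wx":0,"wy":0,"wz":0},{"x":-4.6,"y":1.2,"z":3.3,"wx":0,"wy":0,"wz":0},{"x":-4.8,"y":1.3,"z":3,"wx":0,"wy":0,"wz":0},{"x":-5,"y":1.3,"z":2.6,"wx":0,"wy":0,"wz":0},{"x":-5.1,"y":1.4,"z":2.2,"wx":0,"wy":0,"wz":0},{"x":-5.3,"y":1.4,"z":1.9,"wx":0,"wy":0,"wz":0},{"x":0,"y":0,"z":0,"wx":0,"wy":0,"wz":0}]'
python3 -m inch '[{"x":-5.4,"y":1.5,"z":1.5,"wx":0,"wy":0,"wz":0},{"x":-5.5,"y":1.5,"z":1.1,"wx":0,"wy":0,"wz":0},{"x":-5.5,"y":1.5,"z":0.7,"wx":0,"wy":0,"wz":0},{"x":-5.6,"y":1.5,"z":0.3,"wx":0,"wy":0,"wz":0},{"x":-5.6,"y":1.5,"z":-0.1,"wx":0,"wy":0,"wz":0},{"x":-5.6,"y":1.5,"z":-0.5,"wx":0,"wy":0,"wz":0},{"x":-5.5,"y":1.5,"z":-0.9,"wx":0,"wy":0,"wz":0},{"x":-5.4,"y":1.5,"z":-1.3,"wx":0,"wy":0,"wz":0},{"x":-5.3,"y":1.4,"z":-1.7,"wx":0,"wy":0,"wz":0},{"x":0,"y":0,"z":0,"wx":0,"wy":0,"wz":0},{"x":0,"y":0,"z":0,"wx":0,"wy":0,"wz":0}]'
```

```text
time_s: 9.35
tool_pos: [0.458, 0.225, 0.1255]
tcp_rot: [0.003, 0.794, 0.608, 0.003]
wrist_force: [3.7, -0.9, 3.2]
gripper_width: 0.0073
gripper_force: 58.8
time_s: 10.27
tool_pos: [0.4077, 0.2391, 0.1254]
tcp_rot: [0.001, 0.794, 0.608, 0.002]
wrist_force: [-1.2, -0.3, 11.7]
gripper_width: 0.0075
gripper_force: 63.2
```

```bash
python3 -m inch '[{"x":0,"y":0,"z":0,"wx":0,"wy":0,"wz":0},{"x":0,"y":0,"z":0,"wx":0,"wy":0,"wz":0},{"x":0,"y":0,"z":0,"wx":0,"wy":0,"wz":0},{"x":0,"y":0,"z":0,"wx":0,"wy":0,"wz":0},{"x":0,"y":0,"z":10,"wx":0,"wy":0,"wz":0},{"x":0,"y":0,"z":20,"wx":0,"wy":0,"wz":0},{"x":0,"y":0,"z":30,"wx":0,"wy":0,"wz":0},{"x":0,"y":0,"z":30,"wx":0,"wy":0,"wz":0},{"x":0,"y":0,"z":30,"wx":0,"wy":0,"wz":0},{"x":0,"y":0,"z":20,"wx":0,"wy":0,"wz":0},{"x":0,"y":0,"z":0,"wx":0,"wy":0,"wz":0},{"x":0,"y":0,"z":0,"wx":0,"wy":0,"wz":0},{"x":0,"y":0,"z":0,"wx":0,"wy":0,"wz":0},{"x":0,"y":0,"z":0,"wx":0,"wy":0,"wz":0}]' 0.25
python3 - <<'E'
from rig import bot
import cv2
d=bot.read_camera("side");cv2.imwrite("pics/s6.png",cv2.resize(d["img"][80:320,140:420,::-1],None,fx=2.5,fy=2.5))
E
```

```text
time_s: 11.43
tool_pos: [0.4049, 0.2378, 0.2605]
tcp_rot: [-0.0, 0.794, 0.608, -0.002]
wrist_force: [0.3, 0.5, 0.5]
gripper_width: 0.0213
gripper_force: 0.0
```

View pics/s6.png

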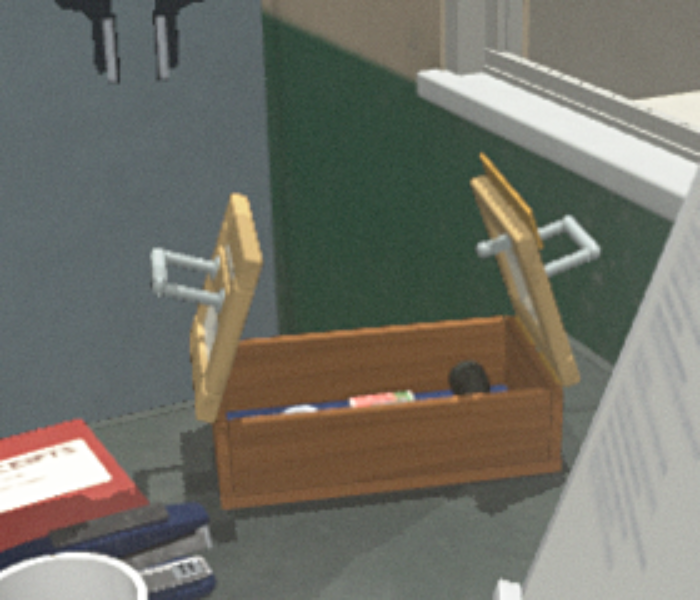

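Both leaves stand at about 70°, and the gripper at (135,50) is clear of everything. I'll hand the job in.

```bash
python3 -c "
from rig import bot
print(bot.job_done())"
```

```text
the job is handed in; nothing more can be done
None
```

I raised the far leaf to about 70° while the near leaf was still shut, then raised the near leaf to about 70°; both were standing open with the robot clear when I handed the job in at about 11.5 s (angles judged by eye from the side camera; no verdict came back).

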